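# Slide the work carrier into its station notch and latch it

## Task

On the watch-assembly bench, gently push the black work carrier along its rails with a fingertip until you feel its feet drop into the station's locating notches and it lies flat, flush with the side guides; stop pushing then, do not ram it. Then push the station's dark steel swing latch round over the carrier until it stops square across the rails. Only push: do not lift the carrier off its rails, and leave the dust dome, jar, parts box and screwdriver where they are.

Things in the scene. Friction and masses are not known exactly. Their poses are not given: they have to be found in the camera images.
- track: Aluminium track fixed to the bench. Origin at bench level under its centre; x axis along the rails in the pushing direction, y across, z up. Base plate 420 x 124 x 10 mm; two ledges 18 mm wide (|y| 36 to 54 mm), tops 40 mm above the bench. The 72 mm channel between them is open down to the base plate. Ledges run on past the station to end stops (52 mm high) at x = +-200 mm.
- guide (a point): Middle of the top edge of the +y side guide. A steel side guide stands outside each ledge (|y| 54 to 60 mm in the track's frame) along the whole track, its top 54 mm above the bench.
- notch_short (a point): Centre of the short notch in the +y ledge, at ledge-top level (x = 30, y = 45, z = 40 mm in the track's frame): cut across the ledge, 12 mm long, 8 mm deep. The other ledge has the same at y = -45 mm. For the rear feet.
- notch_long (a point): Centre of the long notch in the +y ledge, at ledge-top level (x = 130, y = 45, z = 40 mm in the track's frame): cut across the ledge, 28 mm long, 8 mm deep. The other ledge has the same at y = -45 mm. For the front feet.
- station (a point): Where the centre of the carrier's black top face lies once seated in the notches: x = 80, y = 0, z = 54 mm in the track's frame, level with the tops of the side guides. Stop there: a shove of over 40 N on the carrier jars the movements it carries and counts as ramming.
- carrier: Loose work carrier, about 0.4 kg: black board 130 mm along the rails x 104 across x 12 thick on four white feet; three grey round holders (35 mm wide, 5 mm high) on its -y half. Origin mid-board at the level of the feet's soles; board 10 to 22 mm above it. x axis along the push, z up. Riding: origin 40 mm above the bench. Seated: it has dropped 8 mm by its weight, 32 mm, top at 54 mm, play 2 mm.
- tail (a point): Centre of the carrier's trailing end, the upright end face to push on (104 mm wide, 12 mm high), 65 mm behind the carrier's centre. It starts 70 to 150 mm short of its seated place. Sliding takes about 1 to 4 N. Front feet 24 mm long (they bridge the short notches), rear feet 8 mm; all four drop at once, and the notches then stop the carrier.
- latch (a joint): Swing latch: dark steel tongue turning about a vertical pivot beside the +y guide. In rad: 0 = tongue along the track's +x; grows clockwise seen from above, in over the carrier; 1.571 (a stop) = along the track's -y, square across the rails. Starts open at -0.4 to 0.1, stays where left, takes 1 to 3 N at its pin. It clears a seated carrier by 2 mm but strikes one still riding on the ledges.
- latch_pivot (a point): On the latch's pivot axis, at the height of the tongue's upper face (66 mm above the bench), x = 70, y = 74 mm in the track's frame. The tongue is 13 mm wide, 10 mm thick, its tip 48 mm from the pivot; under it stands a post block 30 x 26 mm.
- latch_pin (a point): Black upright finger pin near the tongue's tip: 11 mm thick, standing from 66 to 92 mm above the bench, 40 mm from the pivot axis. This point is on the pin's axis, 80 mm above the bench.
- dome: Glass dust dome with a knob, 60 mm across, 51 mm high, standing on the bench beside the track's +y side; origin under its centre. Leave it alone.
- dispenser: White jar with a steel cap, 48 mm across, 85 mm high, standing on the bench beside the track's +y side; origin under its centre. Leave it alone.
- partsbox: Clear open parts box of three compartments, 105 x 40 x 18 mm, lying on the bench beside the track's +y side; origin under its centre. Leave it alone.
- driver: Small screwdriver, 110 mm long, lying on the bench on the track's -y side; origin under its middle, x axis from handle to tip. Leave it alone.
Not all that is in view belongs to the job. Of the things that look like the carrier, the smallest one is meant.

How it is judged:
By the outcome, as a careful person would: the job done as asked, in the order asked, and still so for the second after the job is handed in, with the robot touching nothing.
It also fails if it takes over 48 s, if anything falls off the work surface, if the arm or the gripper's body presses on something with over 40 N, if the wrist force passes 120 N, or if a joint passes its speed limit or range.

## Robot

A 7-joint arm with a two-finger parallel gripper is mounted at the origin on the work surface. World frame = base frame: x ahead of the robot, y to its left, z up, the work surface at z = 0. Lengths are in m, angles in degrees, forces in N, time in s.
With the tool pointing down it reaches from about 0.425 to 0.925 m from the base axis. Payload 6.8 kg.
Tool frame: the origin (TCP) lies midway between the tips of the shut fingers; the grasp point (between the pads) lies 19 mm behind it; z points along the fingers, y is the line along which they close (so a half turn about z gives the same grasp; the last joint's range is limited). The gripper opens to 85 mm and grips with 20 to 120 N. Pads are 22 mm wide; open, the fingers measure 114 mm over their backs; the gripper's body (76 mm by 85 mm) begins 54 mm behind the grasp point. The pads swing forward as they close: fully open they stand 13 mm farther back than shut.
Start: joints at [64.223, 27.33, 1.283, 89.118, -0.659, 63.558, -4.761], TCP at [0.226, -0.636, 0.231] pointing down, gripper open.
Joint ranges: [-169.35, 169.35], [-19.33, 120.38], [-80.79, 83.38], [13.8, 139.57], [-78.32, 258.32], [9.67, 109.79], [-169.56, 169.56]. Speed limits (degrees/s): [136.94, 136.94, 180, 180, 180, 180, 180].

## Interface

Orientations are given as [roll, pitch, yaw] about the fixed x, y, z axes, in that order (R = Rz(yaw) Ry(pitch) Rx(roll)).
In Python, from workcell import robot gives the robot as it stands. The module is installed in compiled form; this text tells all that it offers.
- The arm moves only by the shell command python3 -m inch 'ROWS' [FORCE]. ROWS is a JSON object of lists of equal length, an entry for each row: "xyz": the shift along the tool's x, y, z each as a share of 15 cm, from -1 to 1, a list of three; "dr": the turn, a rotation vector about the tool's x, y, z each as a share of pi rad, from -1 to 1, a list of three; "fingers": the opening in per cent of the stroke, from 0 (shut) to 100 (fully open). A call has 1 to 12 rows; each row is the pose to reach, as a shift and turn from the pose commanded when the call began, along the tool's axes at that moment, turning the shorter way round; what a row does not reach only later rows make up. A row lasts 1/8 s, in which the tool goes at most 62.5 mm and 10.7 degrees, less where a joint would pass 70% of its speed; a pose out of reach is approached as far as the arm can. A call with a number of a shift or a turn outside -1 to 1 is refused whole. A call with a gripper value outside its range is refused whole. The fingers move at their own pace and stop on an object; FORCE is the grip in N (left out, the last holds). Time passes only in rows, so rows that repeat a pose let the fingers close. It gives the time, the measured TCP pose, the force, the opening and the grip force at its end, in the units of the state.
- robot.get_obs(): the state, without advancing time (a new reading comes with each control period).
- robot.get_image(name): name is "scene" or "side" or "wrist"; returns the picture (420x560x3 uint8, red, green, blue); there is no depth.
- robot.camera_model(name): a dict with "mtx" (3x3 intrinsics, pixels), "distortion" ([k1, k2, p1, p2, k3] as OpenCV has them; the pictures are not rectified), "extrinsics" (4x4, takes a point from camera to world coordinates). Camera axes: x right, y up, looking along -z (the intrinsics and any distortion apply to the point x, -y, -z); pixel columns grow to the right and rows downward; lengths in m; the calibration is good to about 2 mm. A picture is of the moment at which its call begins: read the wrist's pose just before it. camera_model takes no time and is no camera call; for the wrist camera it gives the pose at the moment of the call.
- robot.close_job(): hands the job in; it is judged then, once.
The state is a dict: "t": time; "joint_positions": joint angles; "qvel": joint speeds; "joint_efforts": joint torques, N m; "tcp_pos": TCP position; "tool_rot": TCP orientation; "force": force on the tool from outside, world axes, zero at the start; "ft_torque": the same for the moment, N m; "gripper_width": opening from 0.0 (shut) to 1.0 (fully open); "grasp_force": force on a finger pad.
Only numpy, scipy, OpenCV 4.12 (cv2) and the standard library are available. Lean on these libraries where they do the work, as an engineer would, in place of code of your own. Each camera call takes 0.05 s, during which the arm holds its last target. There are 200 camera calls.

## Working session

There is one attempt and no reset: what is moved stays moved. The work goes in short steps, Python scripts to look and compute and a shell command to move; the robot and the scene stay as the last step left them, time stands still between calls to the robot, and variables do not carry over. Pictures are saved under pics/ and viewed, at most 10 in all, crops included, and the job is handed in when it is done.

```bash
mkdir -p pics
python3 - <<'E'
from workcell import robot
import cv2,numpy as np
o=robot.get_obs();print(o['t'],o['tcp_pos'],o['tool_rot'],o['force'])
a=[robot.get_image(n) for n in("scene","side")]
for n,i in zip(("scene","side"),a): cv2.imwrite(f'pics/{n}0.png',i[...,::-1]); 
for n in("scene","side","wrist"): print(n,{k:np.round(v,3).tolist() for k,v in robot.camera_model(n).items()})
E
```

```text
0.0 [ 0.22603203 -0.63540379  0.23033315] [-1.79896120e+02  7.86872104e-03  1.95846769e+01] [ 0.361399   -0.15772927  0.10006896]
scene {'mtx': [[441.86, 0.0, 276.952], [0.0, 441.86, 214.558], [0.0, 0.0, 1.0]], 'distortion': [-0.068, 0.0, 0.0, 0.0, 0.0], 'extrinsics': [[0.654, -0.415, 0.632, 1.078], [0.756, 0.349, -0.553, -0.501], [0.009, 0.84, 0.542, 0.61], [0.0, 0.0, 0.0, 1.0]]}
side {'mtx': [[407.749, 0.0, 282.677], [0.0, 407.749, 210.677], [0.0, 0.0, 1.0]], 'distortion': [0.005, 0.0, 0.0, 0.0, 0.0], 'extrinsics': [[-0.846, 0.366, -0.387, 0.138], [-0.532, -0.566, 0.629, 0.579], [0.011, 0.738, 0.674, 0.691], [0.0, 0.0, 0.0, 1.0]]}
wrist {'mtx': [[333.335, 0.0, 278.73], [0.0, 333.335, 210.831], [0.0, 0.0, 1.0]], 'distortion': [-0.065, 0.0, 0.0, 0.0, 0.0], 'extrinsics': [[0.336, 0.906, 0.256, 0.291], [-0.942, 0.324, 0.089, -0.613], [-0.002, -0.271, 0.963, 0.373], [0.0, 0.0, 0.0, 1.0]]}
```

View pics/scene0.png

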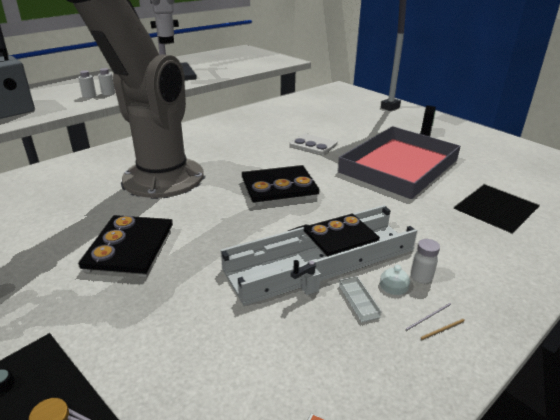

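View pics/side0.png

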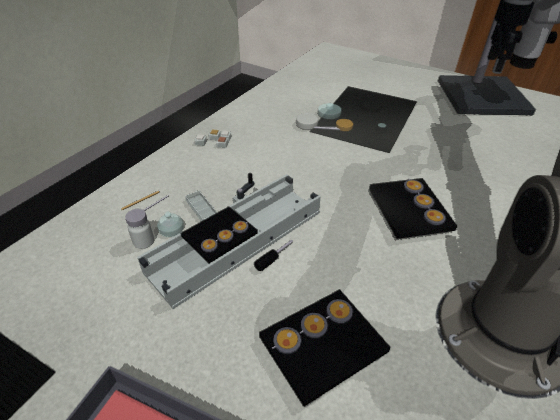

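Three carrier-like boards appear. In the scene view they are at (280,185) and (128,243), both loose on the bench, and at (341,233) on the track. The track one also shows at (220,235) in the side view. It is the smallest and the only one on the rails, so it fits the description. I'll confirm that in an enlarged crop.

```bash
cat > h.py <<'E'
import cv2,numpy as np
def ray(cm,px):
    u=cv2.undistortPoints(np.array([[px]],float),cm['mtx'],np.array(cm['distortion']))[0,0]
    E=np.array(cm['extrinsics']);return E[:3,3],E[:3,:3]@np.array([u[0],-u[1],-1])
def onz(cm,px,z):
    o,d=ray(cm,px);return o+d*(z-o[2])/d[2]
def proj(cm,P):
    E=np.array(cm['extrinsics']);q=E[:3,:3].T@(np.array(P)-E[:3,3])
    return cv2.projectPoints(np.array([[q[0],-q[1],-q[2]]]),np.zeros(3),np.zeros(3),cm['mtx'],np.array(cm['distortion']))[0].ravel()
E
python3 - <<'E'
import cv2
a=cv2.imread('pics/scene0.png')[195:310,210:440];cv2.imwrite('pics/sc_crop.png',cv2.resize(a,None,fx=3.4,fy=3.4,interpolation=cv2.INTER_CUBIC))
a=cv2.imread('pics/side0.png')[165:315,110:345];cv2.imwrite('pics/si_crop.png',cv2.resize(a,None,fx=3.4,fy=3.4,interpolation=cv2.INTER_CUBIC))
E
```

```text
(no output)
```

View pics/sc_crop.png

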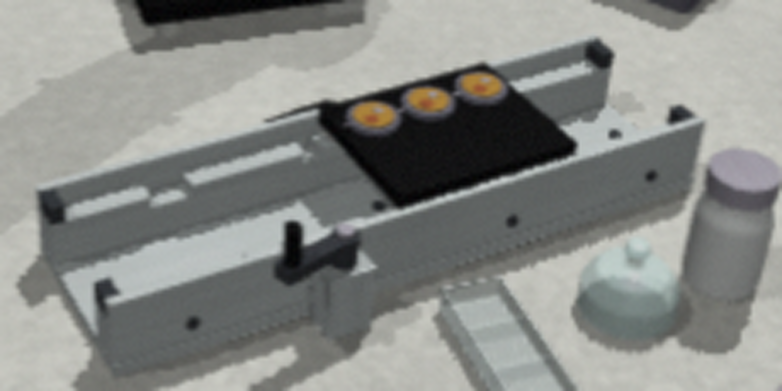

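View pics/si_crop.png

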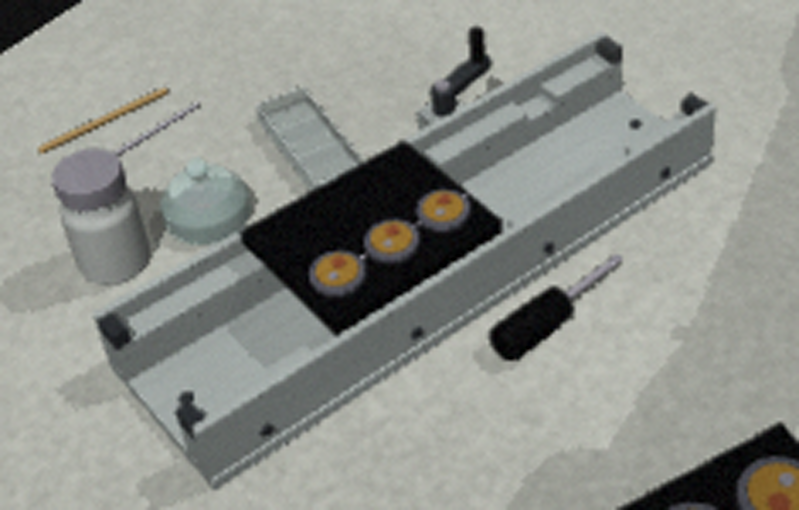

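The crops confirm it: the board on the rails, at crop px (450,130) in scene and (375,235) in side, is the smallest, with its three holders on the −y side. The latch pin is at (293,240) in the scene crop and (476,45) in the side crop. Pushing direction +x runs to scene-left.

Run:
```python
from workcell import robot
from h import *
S=robot.camera_model('scene');D=robot.camera_model('side')
s=lambda u,v:(210+(u+.5)/3.4-.5,195+(v+.5)/3.4-.5)
d=lambda u,v:(110+(u+.5)/3.4-.5,165+(v+.5)/3.4-.5)
def corners(n,cm,f,pts,z):
    P=np.array([onz(cm,f(*p),z)[:2] for p in pts]) # ++, -+, --, +-
    c=P.mean(0);x=P[0]+P[3]-P[1]-P[2];y=P[0]+P[1]-P[2]-P[3]
    print(n,np.round(c,4),'yaw',np.degrees(np.arctan2(x[1],x[0])).round(2),np.degrees(np.arctan2(-y[0],y[1])).round(2),'len',np.linalg.norm(x)/2,np.linalg.norm(y)/2)
corners('guide sc',S,s,[(97,306),(704,121),(600,38),(38,187)],.054)
corners('guide sd',D,d,[(610,38),(97,320),(192,434),(717,108)],.054)
corners('carr sc',S,s,[(400,202),(575,147),(487,65),(320,110)],.062)
corners('carr sd',D,d,[(405,143),(245,235),(337,333),(503,222)],.062)
print('pin top',onz(S,s(294,227),.092),onz(D,d(476,32),.092))
print('pivot',onz(S,s(344,238),.07),onz(D,d(442,90),.07))
```

```text
guide sc [0.5679 0.0749] yaw -105.62 -107.33 len 0.4215544322633104 0.11406574767507005
guide sd [0.5642 0.0799] yaw -105.61 -105.32 len 0.4210024267618003 0.11051913034475959
carr sc [0.5822 0.1172] yaw -105.03 -106.92 len 0.12858081855683232 0.10400714376170835
carr sd [0.5768 0.1238] yaw -103.51 -105.99 len 0.1298989736283358 0.10387444323807804
pin top [ 0.61885742 -0.05018389  0.092     ] [ 0.61896492 -0.04822902  0.092     ]
pivot [ 0.62485804 -0.01620308  0.07      ] [ 0.61762762 -0.0039004   0.07      ]
```

```bash
python3 -m inch '{"xyz":[[0,-0.2,0],[0,-0.4,0],[0,-0.6,0],[0,-0.8,0],[0,-1,0],[0,-1,0]],"dr":[[0,0,-0.055],[0,0,-0.11],[0,0,-0.165],[0,0,-0.22],[0,0,-0.275],[0,0,-0.304]],"fingers":[0,0,0,0,0,0]}'
python3 -m inch '{"xyz":[[0.25,0.25,0],[0.5,0.5,0],[0.75,0.75,0],[1,1,0]],"dr":[[0,0,0],[0,0,0],[0,0,0],[0,0,0]],"fingers":[0,0,0,0]}'
python3 -m inch '{"xyz":[[0.33,0.16,0],[0.67,0.32,0],[1,0.48,0]],"dr":[[0,0,0],[0,0,0],[0,0,0]],"fingers":[0,0,0]}'
```

```text
t: 0.85
tcp_pos: [0.175, -0.4925, 0.231]
tool_rot: [-179.9, -0.1, 74.5]
force: [0.4, -0.6, 0.3]
gripper_width: 0.001
grasp_force: 0.0
t: 1.35
tcp_pos: [0.3621, -0.3898, 0.2311]
tool_rot: [-180.0, -0.0, 74.3]
force: [0.8, -0.5, -0.4]
gripper_width: 0.0
grasp_force: 0.0
t: 1.72
tcp_pos: [0.4717, -0.2643, 0.2311]
tool_rot: [-180.0, 0.0, 74.3]
force: [0.7, -0.7, -0.5]
gripper_width: -0.003
grasp_force: 0.0
```

```bash
python3 -m inch '{"xyz":[[0.35,0,0],[0.7,0,0],[1,0,0]],"dr":[[0,0,0],[0,0,0],[0,0,0]],"fingers":[0,0,0]}'
python3 -m inch '{"xyz":[[0.35,0,0],[0.7,0,0],[1,0,0]],"dr":[[0,0,0],[0,0,0],[0,0,0]],"fingers":[0,0,0]}'
python3 -m inch '{"xyz":[[0.35,0,0],[0.7,0,0],[1,0,0]],"dr":[[0,0,0],[0,0,0],[0,0,0]],"fingers":[0,0,0]}'
python3 -m inch '{"xyz":[[0.2,0,0.1],[0.43,0,0.2],[0.43,0,0.2],[0.43,0,0.2],[0.43,0,0.2]],"dr":[[0,0,0],[0,0,0],[0,0,0],[0,0,0],[0,0,0]],"fingers":[0,0,0,0,0]}'
python3 - <<'E'
from workcell import robot
import cv2,pickle
o=robot.get_obs();cm=robot.camera_model('wrist');i=robot.get_image('wrist');pickle.dump(cm,open('w1.pkl','wb'))
print(o['t'],o['tcp_pos'],o['tool_rot'],o['force'])
cv2.imwrite('pics/w1.png',i[...,::-1])
E
```

```text
t: 2.1
tcp_pos: [0.5116, -0.1193, 0.2311]
tool_rot: [-180.0, -0.0, 74.4]
force: [0.5, -0.0, 0.2]
gripper_width: -0.001
grasp_force: 0.0
t: 2.48
tcp_pos: [0.5521, 0.0249, 0.2311]
tool_rot: [-180.0, -0.0, 74.3]
force: [-0.1, -0.4, -0.4]
gripper_width: -0.002
grasp_force: 0.0
t: 2.85
tcp_pos: [0.5926, 0.1693, 0.2309]
tool_rot: [-180.0, 0.0, 74.3]
force: [0.3, -0.2, 0.1]
gripper_width: -0.003
grasp_force: 0.0
t: 3.48
tcp_pos: [0.6105, 0.2279, 0.2017]
tool_rot: [180.0, 0.0, 74.2]
force: [-0.6, -0.6, 1.1]
gripper_width: -0.0
grasp_force: 0.0
3.475 [0.61045359 0.22791564 0.20167677] [1.79954505e+02 3.18802530e-02 7.41979430e+01] [-0.57593034 -0.60276838  1.12701894]
```

View pics/w1.png

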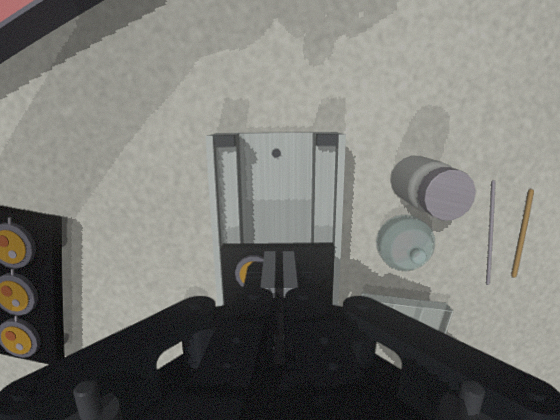

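The wrist view shows the tail edge at row 243, cols 221–334. The guides' outer corners are near (209,134) and (344,134). The fingertips, at (279,270), are lined up with the middle of the channel.

Run:
```python
from h import *
import pickle
cm=pickle.load(open('w1.pkl','rb'))
ex=np.array([np.cos(np.radians(-105.6)),np.sin(np.radians(-105.6))]);ey=np.array([-ex[1],ex[0]])
def T(p): r=p[:2]-np.array([.566,.078]);return np.round([r@ex,r@ey],4)
for n,p,z in [('tailL',(221.5,243),.062),('tailR',(334,243),.062),('endL',(209,134),.054),('endR',(344.5,134),.054)]:
    w=onz(cm,p,z);print(n,np.round(w,4),T(w))
print(T(np.array([.6105,.2279])),proj(cm,[.6105,.2279,.2017]))
g=cv2.cvtColor(cv2.imread('pics/w1.png'),cv2.COLOR_BGR2GRAY)
for r in (150,180,210,230): print(r,g[r,200:245].tolist(),g[r,305:350].tolist())
print(g[235:250,310].tolist())
```

```text
tailL [0.5494 0.2024 0.062 ] [-0.1154 -0.0495]
tailR [0.6474 0.1748 0.062 ] [-0.1151  0.0524]
endL [0.5681 0.2971 0.054 ] [-0.2116 -0.0569]
endR [0.6794 0.2656 0.054 ] [-0.2112  0.0588]
[-0.1563  0.0025] [278.91268272 269.32651871]
150 [166, 165, 168, 163, 163, 162, 170, 167, 173, 170, 171, 174, 164, 125, 77, 76, 96, 107, 113, 123, 118, 118, 110, 114, 117, 120, 121, 116, 121, 118, 116, 119, 122, 122, 124, 116, 94, 74, 72, 82, 99, 105, 109, 104, 111] [164, 159, 165, 164, 161, 159, 167, 122, 91, 89, 118, 163, 165, 167, 147, 144, 140, 115, 118, 121, 116, 117, 137, 145, 118, 112, 117, 118, 120, 121, 100, 89, 94, 147, 168, 168, 167, 167, 167, 167, 134, 118, 121, 126, 149]
180 [171, 167, 169, 166, 172, 170, 171, 170, 168, 175, 174, 174, 173, 177, 156, 111, 75, 81, 97, 117, 121, 120, 125, 149, 164, 168, 166, 167, 164, 164, 170, 161, 166, 166, 163, 167, 169, 124, 77, 75, 71, 97, 107, 102, 104] [158, 158, 161, 159, 159, 165, 146, 103, 87, 95, 159, 165, 163, 166, 164, 157, 155, 163, 165, 163, 160, 165, 163, 159, 162, 159, 164, 162, 168, 136, 89, 88, 150, 166, 171, 167, 169, 171, 171, 126, 124,
[... 280 characters left out ...]
88, 89, 123, 164, 165, 165, 164, 157, 159, 163, 166, 164, 163, 164, 169, 157, 162, 162, 160, 163, 167, 131, 93, 91, 166, 171, 168, 165, 168, 168, 157, 125, 124, 128, 126, 129, 125, 122]
230 [171, 171, 172, 174, 174, 172, 173, 174, 176, 176, 174, 173, 173, 171, 167, 169, 168, 158, 111, 75, 75, 101, 111, 114, 116, 124, 147, 151, 149, 146, 147, 142, 148, 144, 142, 144, 141, 143, 148, 118, 78, 70, 71, 97, 109] [144, 147, 145, 150, 150, 153, 102, 78, 89, 141, 144, 145, 146, 140, 144, 141, 147, 144, 145, 149, 146, 143, 144, 143, 142, 139, 150, 127, 94, 91, 142, 166, 162, 164, 162, 167, 156, 116, 109, 117, 119, 123, 121, 119, 120]
[150, 153, 153, 139, 133, 133, 134, 105, 61, 46, 47, 53, 47, 49, 44]
```

```bash
python3 -m inch '{"xyz":[[0,-0.01,0.35],[0,-0.01,0.7],[0,-0.01,1]],"dr":[[0,0,0],[0,0,0],[0,0,0]],"fingers":[0,0,0]}'
python3 -m inch '{"xyz":[[0,0,0.05],[0,0,0.11],[0,0,0.11],[-0.04,0,0.11],[-0.08,0,0.11],[-0.11,0,0.11],[-0.11,0,0.11]],"dr":[[0,0,0],[0,0,0],[0,0,0],[0,0,0],[0,0,0],[0,0,0],[0,0,0]],"fingers":[0,0,0,0,0,0,0]}'
python3 -m inch '{"xyz":[[-0.02,0,0],[-0.04,0,0],[-0.06,0,0],[-0.08,0,0],[-0.1,0,0],[-0.12,0,0],[-0.14,0,0],[-0.16,0,0]],"dr":[[0,0,0],[0,0,0],[0,0,0],[0,0,0],[0,0,0],[0,0,0],[0,0,0],[0,0,0]],"fingers":[0,0,0,0,0,0,0,0]}'
```

```text
t: 3.9
tcp_pos: [0.6088, 0.2284, 0.0501]
tool_rot: [180.0, 0.0, 74.2]
force: [0.7, -0.4, -0.5]
gripper_width: 0.005
grasp_force: 0.0
t: 4.78
tcp_pos: [0.6043, 0.2131, 0.0349]
tool_rot: [180.0, 0.0, 74.3]
force: [-0.6, 0.2, -0.3]
gripper_width: -0.001
grasp_force: 0.0
t: 5.78
tcp_pos: [0.5977, 0.1913, 0.0349]
tool_rot: [180.0, -0.1, 74.3]
force: [1.0, 2.1, -1.1]
gripper_width: -0.004
grasp_force: 1.1
```

```bash
python3 -m inch '{"xyz":[[-0.04,0,0],[-0.08,0,0],[-0.12,0,0],[-0.16,0,0],[-0.2,0,0],[-0.24,0,0],[-0.28,0,0],[-0.32,0,0],[-0.36,0,0],[-0.4,0,0],[-0.44,0,0],[-0.48,0,0]],"dr":[[0,0,0],[0,0,0],[0,0,0],[0,0,0],[0,0,0],[0,0,0],[0,0,0],[0,0,0],[0,0,0],[0,0,0],[0,0,0],[0,0,0]],"fingers":[0,0,0,0,0,0,0,0,0,0,0,0]}'
python3 -m inch '{"xyz":[[-0.03,0,0],[-0.06,0,0],[-0.09,0,0],[-0.12,0,0],[-0.14,0,0],[-0.16,0,0],[-0.175,0,0],[-0.19,0,0]],"dr":[[0,0,0],[0,0,0],[0,0,0],[0,0,0],[0,0,0],[0,0,0],[0,0,0],[0,0,0]],"fingers":[0,0,0,0,0,0,0,0]}'
python3 - <<'E'
from workcell import robot
import cv2
o=robot.get_obs();i=robot.get_image('side');print(o['tcp_pos'],o['force'])
cv2.imwrite('pics/s2.png',i[...,::-1])
E
```

```text
t: 7.28
tcp_pos: [0.5781, 0.1212, 0.0348]
tool_rot: [180.0, -0.0, 74.3]
force: [-0.2, 2.9, -0.6]
gripper_width: 0.002
grasp_force: 1.3
t: 8.28
tcp_pos: [0.5705, 0.0941, 0.0348]
tool_rot: [180.0, -0.0, 74.3]
force: [0.2, 3.3, 0.2]
gripper_width: -0.002
grasp_force: 1.4
[0.57047979 0.09405327 0.03484137] [0.24324019 3.26547604 0.17244975]
```

```bash
python3 -m inch '{"xyz":[[-0.01,0,0],[-0.02,0,0],[-0.03,0,0],[-0.04,0,0],[-0.05,0,0],[-0.06,0,0],[-0.07,0,0],[-0.08,0,0]],"dr":[[0,0,0],[0,0,0],[0,0,0],[0,0,0],[0,0,0],[0,0,0],[0,0,0],[0,0,0]],"fingers":[0,0,0,0,0,0,0,0]}'
python3 -m inch '{"xyz":[[-0.006,0,0],[-0.012,0,0],[-0.018,0,0],[-0.024,0,0]],"dr":[[0,0,0],[0,0,0],[0,0,0],[0,0,0]],"fingers":[0,0,0,0]}'
```

```text
t: 9.32
tcp_pos: [0.5672, 0.0824, 0.0348]
tool_rot: [180.0, -0.0, 74.3]
force: [1.2, 2.9, 0.1]
gripper_width: -0.001
grasp_force: 1.5
t: 9.82
tcp_pos: [0.5658, 0.0781, 0.0345]
tool_rot: [-180.0, 0.1, 74.3]
force: [-0.3, -0.5, 0.7]
gripper_width: 0.003
grasp_force: 0.0
```

The force fell to zero, so it may have dropped into the notches. I'll look before pushing further.

Run:
```python
from workcell import robot
import cv2,numpy as np
i=robot.get_image('side');j=robot.get_image('scene')
cv2.imwrite('pics/s3.png',i[...,::-1]);cv2.imwrite('pics/c3.png',j[...,::-1])
a=cv2.resize(i[155:285,180:345,::-1],None,fx=3,fy=3,interpolation=cv2.INTER_CUBIC);b=cv2.resize(j[205:300,210:400,::-1],None,fx=3,fy=3,interpolation=cv2.INTER_CUBIC)
a=cv2.resize(a,None,fx=.72,fy=.72); 
c=np.zeros((a.shape[0]+b.shape[0],max(a.shape[1],b.shape[1]),3),np.uint8);c[:a.shape[0],:a.shape[1]]=a;c[a.shape[0]:,:b.shape[1]]=b
print(c.shape);cv2.imwrite('pics/v3.png',c)
```

```text
(566, 570, 3)
```

View pics/v3.png

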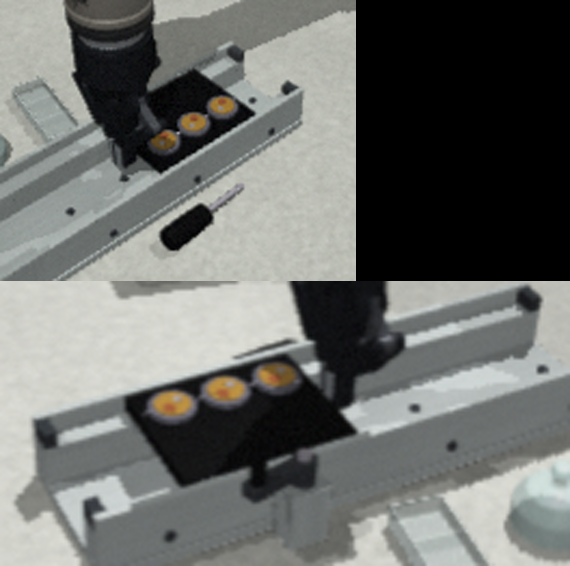

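Run:
```python
from workcell import robot
from h import *
S=robot.camera_model('scene');D=robot.camera_model('side')
ex=np.array([np.cos(np.radians(-105.6)),np.sin(np.radians(-105.6))]);ey=np.array([-ex[1],ex[0]])
T=lambda p:np.round(np.r_[(p[:2]-np.array([.5675,.079]))@np.c_[ex,ey],p[2]],4)
for n,p in dict(pp=(270,272.7),mp=(328.3,255.3),mm=(309,229),pm=(252.3,243.7)).items(): print(n,T(onz(S,p,.054)),T(onz(S,p,.062)))
for n,p in dict(pp=(269.4,187.4),pm=(298,207.3)).items(): print('side',n,T(onz(D,p,.054)),T(onz(D,p,.062)))
def tri(a,b):
    (o,d),(q,e)=ray(S,a),ray(D,b);s=np.linalg.lstsq(np.c_[d,-e],q-o,rcond=None)[0];return T((o+d*s[0]+q+e*s[1])/2)
print(tri((252.3,243.7),(298,207.3)),tri((270,272.7),(269.4,187.4)))
# orange holder centroids, before/after
for f,g in(('scene0','side0'),('c3','s3')):
    for n in(f,g):
        im=cv2.cvtColor(cv2.imread(f'pics/{n}.png'),cv2.COLOR_BGR2HSV)
        m=cv2.inRange(im,(8,120,100),(25,255,255));k,_,st,c=cv2.connectedComponentsWithStats(m)
        print(n,[(st[i,4].item(),c[i].round(1).tolist()) for i in range(1,k) if st[i,4]>25])
```

```text
pp [0.1495 0.0525 0.054 ] [0.1534 0.0611 0.062 ]
mp [0.0192 0.0527 0.054 ] [0.025  0.0613 0.062 ]
mm [ 0.0097 -0.0463  0.054 ] [ 0.0156 -0.0363  0.062 ]
pm [ 0.1446 -0.0481  0.054 ] [ 0.1486 -0.0381  0.062 ]
side pp [0.1414 0.0493 0.054 ] [0.135  0.0418 0.062 ]
side pm [ 0.1433 -0.0508  0.054 ] [ 0.1369 -0.057   0.062 ]
[ 0.1441 -0.0498  0.0528] [0.1462 0.0511 0.051 ]
scene0 [(66, [302.8, 179.8]), (68, [282.1, 182.1]), (67, [261.1, 184.8]), (95, [123.5, 220.9]), (53, [351.0, 219.6]), (52, [335.4, 224.0]), (58, [319.3, 228.4]), (108, [113.6, 235.3]), (128, [102.5, 251.2]), (662, [49.2, 409.9]), (31, [315.8, 418.0])]
side0 [(137, [344.4, 123.6]), (92, [413.2, 184.7]), (107, [423.4, 199.3]), (120, [434.2, 215.2]), (68, [240.0, 225.3]), (76, [224.8, 234.3]), (83, [208.7, 243.9]), (235, [339.1, 309.5]), (265, [313.7, 323.7]), (291, [286.6, 339.0])]
c3 [(62, [302.2, 179.8]), (68, [282.1, 182.1]), (66, [261.0, 184.8]), (76, [123.1, 220.6]), (87, [113.1, 235.0]), (56, [301.7, 236.1]), (59, [284.6, 240.8]), (61, [266.8, 245.7]), (94, [102.1, 251.1]), (673, [49.2, 409.9]), (31, [315.8, 418.0])]
s3 [(148, [344.2, 123.9]), (57, [282.6, 203.0]), (61, [269.3, 211.0]), (239, [339.2, 309.7]), (266, [313.7, 323.8]), (287, [286.6, 339.0])]
```

The board's top triangulates to about 53 mm high with x centre ≈ 80 mm, so the carrier is seated flush. Next I back off, go up and over, and set down on the outer side of the latch pin.

```bash
python3 -m inch '{"xyz":[[0.05,0,0],[0.1,0,0],[0.1,0,-0.3],[0.1,0,-0.7],[0.1,0,-0.7]],"dr":[[0,0,0],[0,0,0],[0,0,0],[0,0,0],[0,0,0]],"fingers":[0,0,0,0,0]}'
python3 -m inch '{"xyz":[[-0.2,0.2,0],[-0.4,0.4,0],[-0.6,0.6,0],[-0.8,0.77,0],[-0.8,0.77,0]],"dr":[[0,0,0],[0,0,0],[0,0,0],[0,0,0],[0,0,0]],"fingers":[0,0,0,0,0]}'
python3 - <<'E'
from workcell import robot
from h import *
i=robot.get_image('wrist');cm=robot.camera_model('wrist');o=robot.get_obs()
ex=np.array([np.cos(np.radians(-105.6)),np.sin(np.radians(-105.6))]);ey=np.array([-ex[1],ex[0]])
w=lambda x,y,z:np.r_[np.array([.5675,.079])+x*ex+y*ey,z]
print(o['tcp_pos'],(o['tcp_pos'][:2]-np.array([.5675,.079]))@np.c_[ex,ey],o['force'])
print('pin top',proj(cm,w(.1088,.0839,.092)),'pivot',proj(cm,w(.07,.074,.066)),'tcp',proj(cm,o['tcp_pos']))
cv2.imwrite('pics/w4.png',i[...,::-1])
E
```

```text
t: 10.55
tcp_pos: [0.5737, 0.0956, 0.1447]
tool_rot: [179.5, -0.3, 74.3]
force: [-0.0, -0.3, -0.6]
gripper_width: -0.0
grasp_force: 0.0
t: 11.18
tcp_pos: [0.6496, -0.0576, 0.1383]
tool_rot: [-180.0, 0.1, 74.0]
force: [0.5, 1.0, -0.2]
gripper_width: -0.003
grasp_force: 0.0
[ 0.64893601 -0.05467627  0.13854024] [0.10685222 0.11438431] [-0.73244597  1.43066208  0.2348017 ]
pin top [228.55331146 238.54011099] pivot [216.61171885 168.25770305] tcp [278.86802061 269.35465776]
```

View pics/w4.png

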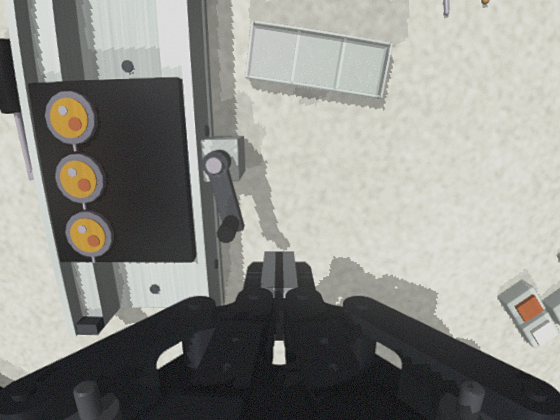

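The wrist view shows the carrier seated level with the guides. The latch pin is at (228,230) and the pivot at (216,163), each within about 8 px of prediction. The fingertips at (279,269) are clear on the outer side. I'll lower and push toward −y.

```bash
python3 -m inch '{"xyz":[[0,0,0.2],[0,0,0.43],[0,0,0.43],[0,-0.02,0.43],[0,-0.04,0.43],[0,-0.06,0.43],[0,-0.08,0.43],[0,-0.1,0.43]],"dr":[[0,0,0],[0,0,0],[0,0,0],[0,0,0],[0,0,0],[0,0,0],[0,0,0],[0,0,0]],"fingers":[0,0,0,0,0,0,0,0]}'
python3 -m inch '{"xyz":[[0,-0.02,0],[0,-0.04,0],[0,-0.06,0],[0,-0.08,0],[0,-0.1,0],[0,-0.12,0]],"dr":[[0,0,0],[0,0,0],[0,0,0],[0,0,0],[0,0,0],[0,0,0]],"fingers":[0,0,0,0,0,0]}'
```

```text
t: 12.22
tcp_pos: [0.6352, -0.05, 0.0759]
tool_rot: [179.9, 0.0, 74.3]
force: [1.5, -1.8, 0.2]
gripper_width: 0.0
grasp_force: 1.0
t: 12.98
tcp_pos: [0.6172, -0.0438, 0.0753]
tool_rot: [180.0, -0.0, 74.3]
force: [1.2, -0.3, -1.7]
gripper_width: -0.004
grasp_force: 0.9
```

```bash
python3 -m inch '{"xyz":[[0,-0.02,0],[0,-0.04,0],[0,-0.06,0],[0,-0.08,0],[0,-0.1,0],[0,-0.12,0],[0,-0.14,0]],"dr":[[0,0,0],[0,0,0],[0,0,0],[0,0,0],[0,0,0],[0,0,0],[0,0,0]],"fingers":[0,0,0,0,0,0,0]}'
python3 -m inch '{"xyz":[[-0.04,0.03,0],[-0.08,0.03,0],[-0.12,0.03,0],[-0.15,0.03,0],[-0.15,0.03,0]],"dr":[[0,0,0],[0,0,0],[0,0,0],[0,0,0],[0,0,0]],"fingers":[0,0,0,0,0]}'
python3 - <<'E'
from workcell import robot
from h import *
i=robot.get_image('wrist');cm=robot.camera_model('wrist');o=robot.get_obs()
ex=np.array([np.cos(np.radians(-105.6)),np.sin(np.radians(-105.6))]);ey=np.array([-ex[1],ex[0]])
print((o['tcp_pos'][:2]-np.array([.5675,.079]))@np.c_[ex,ey],o['force'])
for th in(.6,.8,1.0): print(th,proj(cm,np.r_[np.array([.5675,.079])+(.07+.04*np.cos(th))*ex+(.074-.04*np.sin(th))*ey,.092]))
cv2.imwrite('pics/w5.png',i[...,::-1])
E
```

```text
t: 13.85
tcp_pos: [0.5973, -0.0388, 0.0755]
tool_rot: [180.0, 0.0, 74.3]
force: [1.1, -0.3, -0.1]
gripper_width: 0.0
grasp_force: 0.7
t: 14.48
tcp_pos: [0.595, -0.0622, 0.0752]
tool_rot: [-180.0, 0.0, 74.3]
force: [0.1, -0.1, -0.3]
gripper_width: 0.0
grasp_force: 0.0
[0.12804635 0.06451167] [ 0.06642662 -0.01920341  0.0639287 ]
0.6 [245.83007392 230.20440299]
0.8 [230.0007008  217.85769474]
1.0 [216.6529431  202.50425051]
```

View pics/w5.png

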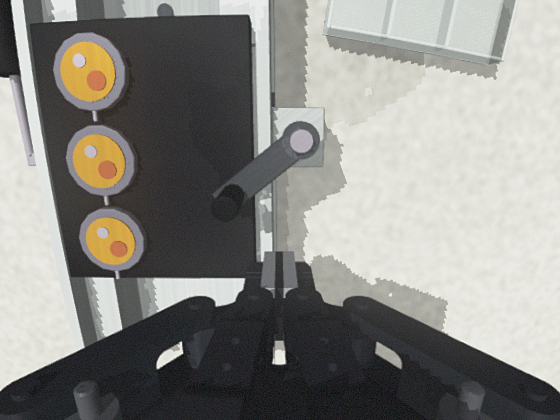

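The wrist view shows the tongue at θ ≈ 0.95 with the pin at (228,205), over the carrier. The fingers are on its +x side. I'll shift to −y and push toward −x until it reaches the stop.

```bash
python3 -m inch '{"xyz":[[0,-0.09,0],[0,-0.18,0],[0,-0.18,0],[-0.03,-0.18,0],[-0.06,-0.18,0],[-0.09,-0.18,0],[-0.11,-0.18,0],[-0.13,-0.18,0],[-0.15,-0.18,0],[-0.17,-0.18,0],[-0.19,-0.18,0],[-0.21,-0.18,0]],"dr":[[0,0,0],[0,0,0],[0,0,0],[0,0,0],[0,0,0],[0,0,0],[0,0,0],[0,0,0],[0,0,0],[0,0,0],[0,0,0],[0,0,0]],"fingers":[0,0,0,0,0,0,0,0,0,0,0,0]}'
python3 -m inch '{"xyz":[[-0.01,0,0],[-0.02,0,0],[-0.03,0,0],[-0.04,0,0]],"dr":[[0,0,0],[0,0,0],[0,0,0],[0,0,0]],"fingers":[0,0,0,0]}'
```

```text
t: 16.02
tcp_pos: [0.5608, -0.0847, 0.0753]
tool_rot: [180.0, 0.0, 74.3]
force: [-0.2, -0.8, 0.5]
gripper_width: 0.006
grasp_force: 0.0
t: 16.52
tcp_pos: [0.5592, -0.0904, 0.0753]
tool_rot: [180.0, -0.0, 74.3]
force: [0.3, -0.7, -0.9]
gripper_width: -0.002
grasp_force: 0.0
```

I got the sign wrong: tool +x is track −x. The fingers only moved through free air, with no force. Reversing now.

```bash
python3 -m inch '{"xyz":[[0.1,0,0],[0.2,0,0],[0.3,0,0],[0.34,0,0],[0.36,0,0],[0.38,0,0],[0.4,0,0],[0.42,0,0],[0.44,0,0],[0.455,0,0],[0.47,0,0]],"dr":[[0,0,0],[0,0,0],[0,0,0],[0,0,0],[0,0,0],[0,0,0],[0,0,0],[0,0,0],[0,0,0],[0,0,0],[0,0,0]],"fingers":[0,0,0,0,0,0,0,0,0,0,0]}'
python3 -m inch '{"xyz":[[0.008,0,0],[0.016,0,0],[0.024,0,0],[0.032,0,0]],"dr":[[0,0,0],[0,0,0],[0,0,0],[0,0,0]],"fingers":[0,0,0,0]}'
```

```text
t: 17.9
tcp_pos: [0.578, -0.0227, 0.0752]
tool_rot: [-180.0, 0.0, 74.3]
force: [-2.7, -0.9, 0.4]
gripper_width: 0.001
grasp_force: 1.1
t: 18.4
tcp_pos: [0.5798, -0.0177, 0.0755]
tool_rot: [180.0, -0.0, 74.3]
force: [-0.8, -1.1, 0.3]
gripper_width: -0.0
grasp_force: 0.8
```

```bash
python3 -m inch '{"xyz":[[0.007,0,0],[0.014,0,0],[0.02,0,0]],"dr":[[0,0,0],[0,0,0],[0,0,0]],"fingers":[0,0,0]}'
python3 -m inch '{"xyz":[[0.004,0,0],[0.008,0,0]],"dr":[[0,0,0],[0,0,0]],"fingers":[0,0]}'
```

```text
t: 18.77
tcp_pos: [0.5805, -0.0148, 0.0754]
tool_rot: [180.0, -0.0, 74.3]
force: [-1.0, -0.2, 0.6]
gripper_width: -0.001
grasp_force: 0.8
t: 19.02
tcp_pos: [0.5805, -0.0144, 0.0753]
tool_rot: [-180.0, 0.1, 74.3]
force: [-2.2, -3.8, 1.4]
gripper_width: 0.001
grasp_force: 2.0
```

```bash
python3 -m inch '{"xyz":[[0.004,0,0],[0.008,0,0],[0.008,0,0]],"dr":[[0,0,0],[0,0,0],[0,0,0]],"fingers":[0,0,0]}'
python3 -m inch '{"xyz":[[-0.1,0,0],[-0.2,0,0],[-0.2,0,-0.2],[-0.2,0,-0.5],[-0.2,0,-0.5]],"dr":[[0,0,0],[0,0,0],[0,0,0],[0,0,0],[0,0,0]],"fingers":[0,0,0,0,0]}'
python3 - <<'E'
from workcell import robot
from h import *
i=robot.get_image('wrist');cm=robot.camera_model('wrist');o=robot.get_obs()
ex=np.array([np.cos(np.radians(-105.6)),np.sin(np.radians(-105.6))]);ey=np.array([-ex[1],ex[0]])
w=lambda x,y,z:np.r_[np.array([.5675,.079])+x*ex+y*ey,z]
print(o['tcp_pos'],o['force'],proj(cm,w(.07,.034,.092)),proj(cm,w(.07,.074,.066)))
cv2.imwrite('pics/w6.png',i[...,::-1])
cv2.imwrite('pics/c6.png',robot.get_image('scene')[...,::-1])
E
```

```text
t: 19.4
tcp_pos: [0.5806, -0.0142, 0.0753]
tool_rot: [-180.0, 0.1, 74.2]
force: [-3.9, -5.1, 4.0]
gripper_width: -0.004
grasp_force: 3.1
t: 20.02
tcp_pos: [0.5755, -0.0419, 0.1539]
tool_rot: [179.6, -0.1, 74.3]
force: [-0.2, 0.4, 0.6]
gripper_width: -0.003
grasp_force: 0.0
[ 0.5740703  -0.04216462  0.15191143] [-0.45242434 -0.09277468 -0.792984  ] [270.24105634 157.79272649] [329.80308028 153.33688743]
```

View pics/w6.png

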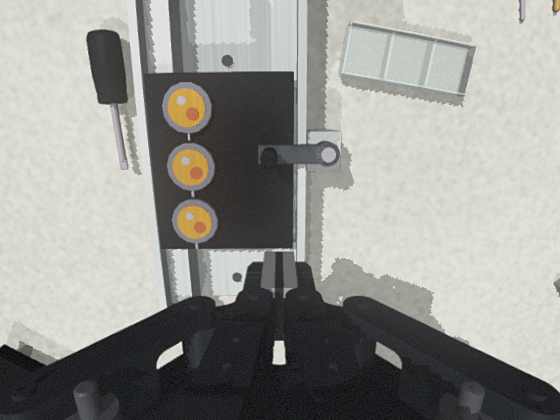

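The wrist view shows the tongue square across the rails: the pin is at (269,157) against a predicted (270,158), and the pivot is at (329,153). The carrier is flat between the guides, and the robot is clear of everything.

```bash
python3 -c "
from workcell import robot
print(robot.close_job())"
```

```text
the job is handed in; nothing more can be done
None
```

I handed the job in: the carrier sits in its notches flush with the guides, and the latch is square across the rails at its stop. It took about 20 s, contact force readings stayed under 8 N, and the dome, jar, parts box and screwdriver were not touched.

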